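# Square up a part on the rotary fixture and clamp the table

### The arm

A 7-joint arm with a two-finger parallel gripper is mounted at the origin on the work surface. World frame = base frame: x ahead of the robot, y to its left, z up, the work surface at z = 0. Lengths are in m, angles in rad, forces in N, time in s.
With the tool pointing down it reaches from about 0.4 to 0.85 m from the base axis. Payload 4.5 kg.
Tool frame: the origin (TCP) lies midway between the tips of the shut fingers; the grasp point (between the pads) lies behind it (r.grip_point_offset is the z of the grasp point in the tool frame, in m); z points along the fingers, y is the line along which they close (so a half turn about z gives the same grasp; the last joint's range is limited). The gripper opens to 88 mm and grips with 3 to 60 N. Pads are 18 mm wide; open, the fingers measure 123 mm over their backs; the gripper's body (75 mm by 187 mm) begins 45 mm behind the grasp point.
Start: joints at [-1.094, 0.689, -0.195, 1.565, 0.157, 0.902, -0.215], TCP at [0.268, 0.565, 0.239] pointing down, gripper open.
Joint ranges: [-3.01, 3.01], [-0.46, 2.08], [-1.47, 1.51], [0.13, 2.56], [-1, 4.14], [0.04, 2.09], [-2.66, 2.66]. Speed limits (rad/s): [2.57, 2.57, 3.14, 3.14, 3.14, 3.14, 3.14].

### API

Orientations are given as a unit quaternion [x, y, z, w].
In Python, from plant import r, optics, workorder gives the robot as it stands.
- The arm moves only by the shell command python3 -m creep 'ROWS' [FORCE]. ROWS is JSON, a list of rows, each an object of numbers: "grip": the gripper command: -1 is shut, 1 is fully open, values between are in proportion; "tx", "ty", "tz": the shift along the tool's x, y, z in cm; "spin": the turn about the tool's z in degrees. In form: [{"grip": .., "tx": .., "ty": .., "tz": .., "spin": ..}, ...]. A call has 1 to 8 rows; each row shifts and turns the commanded pose from where the row before left it, along the tool's axes as they then stand; what a row does not reach is not made up. A row lasts 1/12 s, in which the tool goes at most 41.7 mm and 7.16 degrees, less where a joint would pass 70% of its speed; a pose out of reach is approached as far as the arm can. A call with a gripper value outside its range is refused whole. The fingers move at their own pace and stop on an object; FORCE is the grip in N (left out, the last holds). Time passes only in rows, so rows that do not move let the fingers close. It gives the time, the measured TCP pose, the force, the opening and the grip force at its end, in the units of the state.
- r.get_state(): the state, without advancing time (a new reading comes with each control period).
- optics.snapshot(name): name is "side" or "top" or "wrist"; returns (picture, depth): 384x512x3 uint8, red, green, blue; 384x512 float32, m along the optical axis (not along the pixel's ray), 0 where there is no reading.
- optics.get_calibration(name): a dict with "fx", "fy", "cx", "cy" (pixels), "extrinsics" (4x4, takes a point from world to camera coordinates). Camera axes: x right, y down, z forward; pixel columns grow to the right and rows downward; lengths in m; the calibration is good to about 2 mm. The wrist camera is an equidistant fisheye: a pixel r from the principal point sees the ray r / f radians off the axis. A picture is of the moment at which its call begins: read the wrist's pose just before it. get_calibration takes no time and is no camera call; for the wrist camera it gives the pose at the moment of the call.
- workorder.finish_job(): hands the job in; it is judged then, once.
The state is a dict: "clock": time; "q": joint angles; "qd": joint speeds; "joint_torque": joint torques, N m; "tool_pos": TCP position; "eef_rot": TCP orientation; "contact_force": force on the tool from outside, world axes, zero at the start; "moment": the same for the moment, N m; "opening": opening from 0.0 (shut) to 1.0 (fully open); "finger_force": force on a finger pad.
Only numpy, scipy, OpenCV 4.12 (cv2) and the standard library are available. Lean on these libraries where they do the work, as an engineer would, in place of code of your own. Each camera call takes 0.05 s, during which the arm holds its last target. There are 200 camera calls.

### The job

The machined bar lying on the round rotary table has to go to the measuring machine square to its fixture: with a finger, push on one of the table's four turning bars to turn the table until the workpiece lies parallel to the long sides of the black base plate, then push the clamp lever round to its stop to lock the table. The workpiece lies loose on the glass, so do not touch it and turn the table smoothly enough that it does not slide; leave the other things on the bench where they are.

Things in the scene. Friction and masses are not known exactly. Their poses are not given: they have to be found in the camera images.
- pallet: Black rectangular base plate, 240 (its x) x 400 (its y, the long sides) x 18 mm high, fixed; long sides roughly across the robot's front. Origin: centre of its underside, at bench height. The rotary table's axis is 60 mm along -y from there, the clamp pivot 150 mm along +y. A grey clamp housing, 44 mm wide, top 40 mm above the bench, runs along the plate's middle line from y = 45 to 190 mm.
- table_centre (a point): Centre of the rotary table's top face, on its vertical axis, 77 mm above the bench. The table is an aluminium disc 200 mm in diameter and 30 mm thick with a flat glass insert in its top; below it stand only a drum of 88 mm and a low foot of 92 mm radius.
- turntable (a joint): Angle of the rotary table about its vertical axis relative to the plate, rad, growing counterclockwise from above. It turns both ways (more than a full turn) against light friction of about 0.15 N m and stops at once where it is left. With the clamp lever at its stop a brake shoe holds the table.
- bar0 (a point): Point on the first of four equal horizontal turning bars that stick out radially from the table's rim, 90 degrees apart, and turn with it: steel rods 10 mm thick, axis 64 mm above the bench, bare from 103 to 150 mm from the table's axis, then a black ball 20 mm in diameter. The point lies on the rod's axis, 130 mm from the table's axis; its x axis points outward along the bar.
- bar1 (a point): The same point on the second bar, 90 degrees counterclockwise from the first seen from above.
- bar2 (a point): The same point on the third bar, in line with the first on the far side of the axis.
- bar3 (a point): The same point on the fourth bar, in line with the second on the far side of the axis.
- workpiece: Machined aluminium bar, 42 (its x) x 150 (its y, the long direction) x 14 mm, with two round bosses on top, 6 mm high, 30 mm in diameter, 45 mm either side of the middle; about 0.3 kg. It lies loose and flat on the glass near the table's centre and rides round with it. Either end may point either way. Origin: centre of its underside.
- clamp (a joint): Angle of the clamp lever about its vertical pivot, rad: 0 = open, the arm pointing along the plate's -x (to the robot's side); growing clockwise from above to 1.5 = locked against its stop, the arm pointing nearly along the plate's +y, away from the rotary table. Friction about 0.18 N m, slightly more near the end; it stays where it is left.
- clamp_knob (a point): Centre of the black ball (24 mm in diameter) at the end of the clamp lever's arm, 62 mm above the bench, 78 mm from the lever's pivot. The arm is a steel rod 12 mm in diameter at the same height.
- clamp_pivot (a point): Point on the vertical axis of the clamp lever, 62 mm above the bench at the arm's height; the round hub about it is 30 mm in diameter and reaches 73 mm above the bench.
- loupe: Bystander: black waisted hand loupe standing on the bench, 42 mm in diameter, 44 mm high. Origin at the centre of its underside.
- gauge_block: Bystander: small steel gauge block standing on the bench, 35 x 9 x 20 mm high. Origin at the centre of its underside.
- slot_block: Bystander: dark steel block with a slot across its top, 50 x 70 x 44 mm high. Origin at the centre of its underside.
- caliper: Bystander: vernier caliper lying flat on the bench, 210 mm long along its x, jaws to its -y, up to 9 mm high. Origin at the middle of its beam, at bench height.
Mind the look-alikes: they are no part of the job. There is more than one size of the workpiece; the job needs the larger.

How it is judged:
By the outcome, as a careful person would: the job done as asked, in the order asked, and still so for the second after the job is handed in, with the robot touching nothing.
It also fails if it takes over 54 s, if anything falls off the work surface, if the arm or the gripper's body presses on something with over 40 N, if the wrist force passes 120 N, or if a joint passes its speed limit or range.

## Working session

There is one attempt and no reset: what is moved stays moved. The work goes in short steps, Python scripts to look and compute and a shell command to move; the robot and the scene stay as the last step left them, time stands still between calls to the robot, and variables do not carry over. Pictures are saved under pics/ and viewed, at most 10 in all, crops included, and the job is handed in when it is done.

```bash
mkdir -p pics; ls; cat > h.py <<'E'
import numpy as np,cv2
from plant import r,optics,workorder
def snap(n,f=None):
    c=optics.get_calibration(n); im,d=optics.snapshot(n)
    if f: cv2.imwrite('pics/'+f,im[:,:,::-1])
    return im,d,c
def ray(c,uv,z):
    E=np.array(c['extrinsics']);R,t=E[:3,:3],E[:3,3];uv=np.atleast_2d(uv).astype(float)
    d=np.c_[(uv[:,0]-c['cx'])/c['fx'],(uv[:,1]-c['cy'])/c['fy'],np.ones(len(uv))]@R
    o=-R.T@t; return o+d*((z-o[2])/d[:,2])[:,None]
def cloud(c,d):
    E=np.array(c['extrinsics']);R,t=E[:3,:3],E[:3,3];v,u=np.mgrid[:d.shape[0],:d.shape[1]]
    p=np.stack([(u-c['cx'])/c['fx']*d,(v-c['cy'])/c['fy']*d,d],-1)
    return (p-t)@R
E
python3 - <<'E'
from h import *
for n in('top','side'):
    im,d,c=snap(n,n+'0.png'); np.savez(n+'0.npz',im=im,d=d,E=c['extrinsics']); E=np.array(c['extrinsics']);print(n,c['fx'],-E[:3,:3].T@E[:3,3],E[:3,:3].round(2).tolist())
s=r.get_state();print(s['clock'],s['tool_pos'],s['eef_rot'],s['opening'],r.grip_point_offset)
E
```

```text
pics
top 402.4283374899709 [ 0.38747678 -0.01487621  1.10665084] [[0.01, -1.0, -0.02], [-0.98, -0.0, -0.2], [0.2, 0.02, -0.98]]
side 391.8281946812773 [0.02537424 0.54735619 0.62196656] [[-0.71, -0.7, -0.02], [-0.37, 0.4, -0.84], [0.6, -0.59, -0.54]]
0.1 [0.26760259 0.56421214 0.23798645] [ 2.19560071e-01  9.75598645e-01 -8.03519141e-04 -1.16432309e-04] 1.0004679518266695 -0.0187
```

View pics/top0.png

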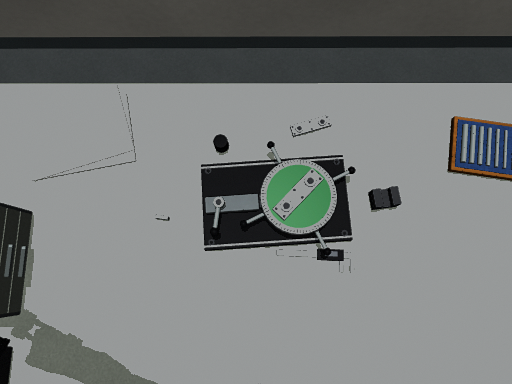

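View pics/side0.png

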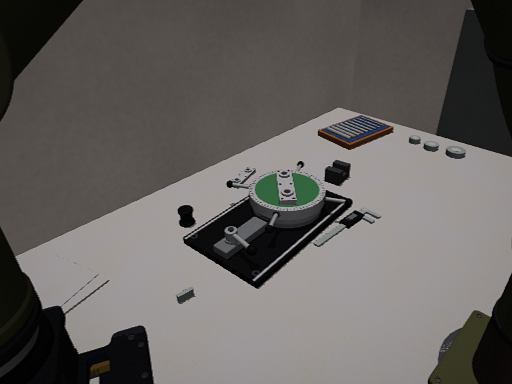

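The candidates for the workpiece are the large bar on the green glass at top (297,194) and a smaller look-alike on the bench at (310,126). I choose the one on the glass. The clamp lever has its hub at (219,202) and its knob at (215,231). The turning-bar balls are at (271,145), (352,170), (326,251) and (244,224).

```bash
python3 - <<'E'
from h import *
im,d,c=snap('top')
cv2.imwrite('pics/crop.png',cv2.resize(im[130:270,190:370,::-1],None,fx=4,fy=4,interpolation=cv2.INTER_CUBIC))
hsv=cv2.cvtColor(im,cv2.COLOR_RGB2HSV)
g=((hsv[...,1]>90)&(hsv[...,0]>40)&(hsv[...,0]<85)).astype(np.uint8); g[:, :230]=0;g[:,350:]=0;g[:130]=0;g[270:]=0
# disc
pts=np.argwhere(g)[:,::-1]; hull=cv2.convexHull(pts.astype(np.int32))
P=ray(c,hull[:,0],.077)[:,:2].astype(np.float32); (x,y),rad=cv2.minEnclosingCircle(P); el=cv2.fitEllipse(P);print('disc',x,y,rad,el)
fill=np.zeros(g.shape,np.uint8);cv2.fillConvexPoly(fill,hull,1)
w=((fill==1)&(g==0)).astype(np.uint8); n,l,s,_=cv2.connectedComponentsWithStats(w);i=1+np.argmax(s[1:,4])
q=np.argwhere(l==i)[:,::-1]; print(s[i]); W=ray(c,q,.091)[:,:2].astype(np.float32); rr=cv2.minAreaRect(W);print('wp',rr,np.array(cv2.boxPoints(rr)).round(3).tolist())
m=W-W.mean(0);u,S,vt=np.linalg.svd(m,full_matrices=False);print('pca deg',np.degrees(np.arctan2(vt[0,1],vt[0,0])),W.mean(0))
for nm,uv,z in[('b',(271,145),.064),('b',(352,170),.064),('b',(326,251),.064),('b',(244,224),.064),('hub',(219,202),.073),('knob',(215,231),.062),('loupe',(221,143),.044),('slot',(385,198),.044),('gauge',(162,217),.02),('cal',(330,255),.009)]:
  print(nm,ray(c,uv,z)[0].round(3))
E
```

```text
disc 0.546266496181488 -0.10875483602285385 0.12946876883506775 ((0.5386573672294617, -0.10708849132061005), (0.2092065066099167, 0.2693456709384918), 94.13362121582031)
[ 263  194   82   63 2580]
wp ((0.5141326785087585, -0.11343978345394135), (0.15760430693626404, 0.20329372584819794), 0.22055509686470032) [[0.4350000023841858, -0.012000000104308128], [0.4359999895095825, -0.2150000035762787], [0.5929999947547913, -0.2150000035762787], [0.5929999947547913, -0.010999999940395355]]
pca deg 90.634766 [ 0.4910715  -0.11390118]
b [ 0.733 -0.032  0.064]
b [ 0.664 -0.248  0.064]
b [ 0.45  -0.173  0.064]
b [0.518 0.038 0.064]
hub [0.574 0.104 0.073]
knob [0.5   0.113 0.062]
loupe [0.746 0.106 0.044]
slot [ 0.592 -0.338  0.044]
gauge [0.542 0.265 0.02 ]
cal [ 0.442 -0.192  0.009]
```

View pics/crop.png

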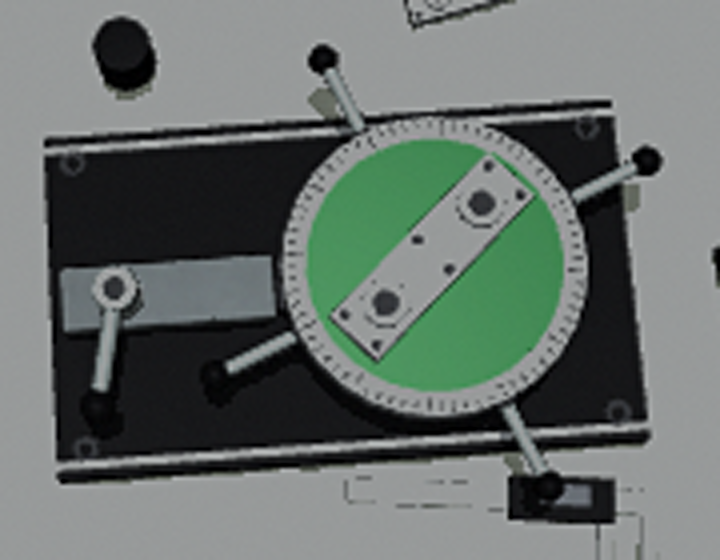

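The crop confirms the choice: the large bar with two bosses is on the glass, its corners at crop (490,155), (535,193), (379,360) and (333,318). The plate's white long-side strips run from (50,150) to (612,112) and from (60,468) to (648,428). The table must turn about 42° clockwise.

```bash
cat > m.py <<'E'
from h import *
def top():
    """plate axis from white strips, workpiece and disc from masks; all by rays"""
    im,d,c=snap('top'); hsv=cv2.cvtColor(im,cv2.COLOR_RGB2HSV)
    big=cv2.resize(hsv,None,fx=4,fy=4,interpolation=cv2.INTER_CUBIC)
    g=((big[...,1]>70)&(big[...,0]>45)&(big[...,0]<80)&(big[...,2]>70)).astype(np.uint8)
    n,l,s,_=cv2.connectedComponentsWithStats(g); roi=np.zeros_like(g); roi[560:980,1020:1380]=1; g*=roi
    hull=cv2.convexHull(np.argwhere(g)[:,::-1].astype(np.int32)); f=np.zeros_like(g);cv2.fillConvexPoly(f,hull,1)
    U=lambda p:(np.asarray(p,float)+.5)/4-.5
    (x,y),(a,b),_=cv2.fitEllipse(ray(c,U(hull[:,0]),.077)[:,:2].astype(np.float32)); print('disc',round(x,4),round(y,4),a,b)
    w=((f==1)&(g==0)).astype(np.uint8); w=cv2.morphologyEx(w,cv2.MORPH_OPEN,np.ones((25,25)))
    W=ray(c,U(np.argwhere(w)[:,::-1]),.091)[:,:2].astype(np.float32)
    rr=cv2.minAreaRect(W); m=W-W.mean(0);vt=np.linalg.svd(m,full_matrices=False)[2][0]
    e=cv2.boxPoints(rr); e=max((e[1]-e[0],e[2]-e[1]),key=np.linalg.norm)
    print('wp',np.round(rr[0],4),np.round(rr[1],4),'deg pca',np.degrees(np.arctan2(vt[1],vt[0]))%180,'rect',np.degrees(np.arctan2(e[1],e[0]))%180)
    return im,d,c,U
E
python3 - <<'E'
from m import *
im,d,c,U=top()
C=lambda p:(np.array(p,float)+.5)/4-.5+np.array([190,130])
def L(a,b,z):
    v=np.diff(ray(c,[C(a),C(b)],z)[:,:2],axis=0)[0];return np.degrees(np.arctan2(v[1],v[0]))%180
print('strips',L((50,150),(612,112),.018),L((60,468),(648,428),.018),'wp',L((490,155),(333,318),.091),L((535,193),(379,360),.091))
for n,p,z in[('disc',(435,267),.077),('ball',(322,58),.064),('ball',(648,160),.064),('ball',(547,487),.064),('ball',(215,378),.064),('hub',(114,288),.073),('knob',(98,406),.062)]: print(n,ray(c,C(p),z)[0].round(4))
print(ray(c,[C((50,150)),C((612,112)),C((60,468)),C((648,428))],.018).round(3))
E
```

```text
disc 0.6161 -0.0917 0.16528809070587158 0.26899585127830505
wp [ 0.6044 -0.0894] [0.1396 0.2333] deg pca 18.742157 rect 178.87422
strips 94.15380261760922 94.2105610203869 wp 136.5540871607897 137.13136850502838
disc [ 0.5894 -0.1035  0.077 ]
ball [ 0.7359 -0.03    0.064 ]
ball [ 0.6652 -0.2473  0.064 ]
ball [ 0.4486 -0.1744  0.064 ]
ball [0.5177 0.0394 0.064 ]
hub [0.5754 0.1059 0.073 ]
knob [0.4992 0.1155 0.062 ]
[[ 0.684  0.16   0.018]
 [ 0.712 -0.234  0.018]
 [ 0.462  0.145  0.018]
 [ 0.491 -0.25   0.018]]
```

```bash
python3 -m creep '[{"grip":-1,"tx":-2.2,"ty":-2.5},{"grip":-1,"tx":-2.2,"ty":-2.5},{"grip":-1,"tx":-2.2,"ty":-2.5},{"grip":-1,"tx":-2.2,"ty":-2.5},{"grip":-1,"tx":-2.2,"ty":-2.5},{"grip":-1,"tx":-2.2,"ty":-2.5},{"grip":-1,"tx":-2.2,"ty":-2.5},{"grip":-1,"tx":-2.2,"ty":-2.5}]'
python3 -m creep '[{"grip":-1,"tx":-2.2,"ty":-2.5},{"grip":-1,"tx":-2.2,"ty":-2.5},{"grip":-1,"tx":-2.2,"ty":-2.5},{"grip":-1,"tx":-2.2,"ty":-2.5},{"grip":-1,"tx":-2.2,"ty":-2.5},{"grip":-1,"tx":-2.2,"ty":-2.5},{"grip":-1,"tx":-2.2,"ty":-2.5},{"grip":-1,"tx":-2.2,"ty":-2.5}]'
python3 -m creep '[{"grip":-1,"spin":-6.5},{"grip":-1,"spin":-6.5},{"grip":-1,"spin":-6.5},{"grip":-1,"spin":-6.5},{"grip":-1,"spin":-6.5},{"grip":-1,"spin":-6.5},{"grip":-1,"spin":-6.5},{"grip":-1,"spin":-6.5}]'
python3 - <<'E'
from h import *
s=r.get_state();print(s['q'],s['contact_force'])
im,d,c=snap('wrist','w1.png');E=np.array(c['extrinsics']);print({k:c[k] for k in('fx','fy','cx','cy')},-E[:3,:3].T@E[:3,3],E[:3,:3].round(2))
E
```

```text
[-1.0942031   0.68966558 -0.19455713  1.56588867  0.15730652  0.90248237
 -0.21511383] [ 0.14115976 -0.22705787  0.3637176 ]
{'fx': 297.3186396354542, 'fy': 297.3186396354542, 'cx': 257.30429809610536, 'cy': 189.1415125279498} [0.2054291  0.5936024  0.38408329] [[ 0.43  0.9  -0.  ]
 [ 0.87 -0.41  0.27]
 [ 0.24 -0.12 -0.96]]$[0]: bad value
$[0]: bad value
$[0]: bad value
```

View pics/w1.png

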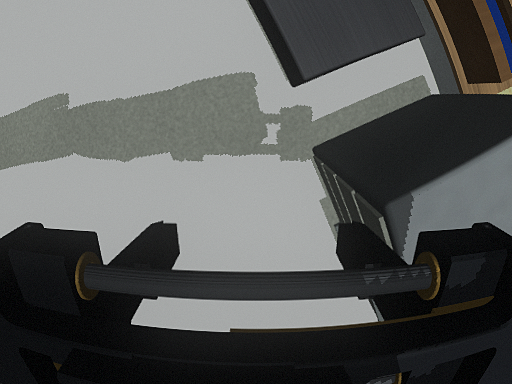

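The wrist view shows only the bench and the gripper's fingers (165,240) and (350,240). The rows were refused because each one needs all five keys, so I'm sending them again in full.

```bash
python3 -m creep '[{"grip":-1,"tx":-2.2,"ty":-2.5,"tz":0,"spin":0},{"grip":-1,"tx":-2.2,"ty":-2.5,"tz":0,"spin":0},{"grip":-1,"tx":-2.2,"ty":-2.5,"tz":0,"spin":0},{"grip":-1,"tx":-2.2,"ty":-2.5,"tz":0,"spin":0},{"grip":-1,"tx":-2.2,"ty":-2.5,"tz":0,"spin":0},{"grip":-1,"tx":-2.2,"ty":-2.5,"tz":0,"spin":0},{"grip":-1,"tx":-2.2,"ty":-2.5,"tz":0,"spin":0},{"grip":-1,"tx":-2.2,"ty":-2.5,"tz":0,"spin":0}]'
python3 -m creep '[{"grip":-1,"tx":-2.2,"ty":-2.5,"tz":0,"spin":0},{"grip":-1,"tx":-2.2,"ty":-2.5,"tz":0,"spin":0},{"grip":-1,"tx":-2.2,"ty":-2.5,"tz":0,"spin":0},{"grip":-1,"tx":-2.2,"ty":-2.5,"tz":0,"spin":0},{"grip":-1,"tx":-2.2,"ty":-2.5,"tz":0,"spin":0},{"grip":-1,"tx":-2.2,"ty":-2.5,"tz":0,"spin":0},{"grip":-1,"tx":-2.2,"ty":-2.5,"tz":0,"spin":0},{"grip":-1,"tx":-2.2,"ty":-2.5,"tz":0,"spin":0}]'
```

```text
clock: 0.92
tool_pos: [0.3413, 0.3071, 0.2388]
eef_rot: [0.219, 0.976, 0.0, 0.0]
contact_force: [0.5, 0.4, -0.4]
opening: 0.419
finger_force: 0.0
clock: 1.58
tool_pos: [0.4148, 0.0509, 0.2389]
eef_rot: [0.22, 0.976, 0.0, 0.0]
contact_force: [0.9, -0.1, -0.5]
opening: 0.007
finger_force: 0.0
```

```bash
python3 -m creep '[{"grip":-1,"tx":-2.28,"ty":-2.4,"tz":0,"spin":0},{"grip":-1,"tx":-2.28,"ty":-2.4,"tz":0,"spin":0},{"grip":-1,"tx":-2.28,"ty":-2.4,"tz":0,"spin":0},{"grip":-1,"tx":-2.28,"ty":-2.4,"tz":0,"spin":0},{"grip":-1,"tx":-2.28,"ty":-2.4,"tz":0,"spin":0},{"grip":-1,"tx":-2.28,"ty":-2.4,"tz":0,"spin":0},{"grip":-1,"tx":-2.28,"ty":-2.4,"tz":0,"spin":0},{"grip":-1,"tx":-2.28,"ty":-2.4,"tz":0,"spin":0}]'
python3 -m creep '[{"grip":-1,"tx":0,"ty":0,"tz":0,"spin":-6.5},{"grip":-1,"tx":0,"ty":0,"tz":0,"spin":-6.5},{"grip":-1,"tx":0,"ty":0,"tz":0,"spin":-6.5},{"grip":-1,"tx":0,"ty":0,"tz":0,"spin":-6.5},{"grip":-1,"tx":0,"ty":0,"tz":0,"spin":-6.5},{"grip":-1,"tx":0,"ty":0,"tz":0,"spin":-6.5},{"grip":-1,"tx":0,"ty":0,"tz":0,"spin":-6.5},{"grip":-1,"tx":0,"ty":0,"tz":0,"spin":-6.4}]'
python3 - <<'E'
from h import *
im,d,c=snap('wrist','w2.png');np.savez('w2.npz',im=im,E=c['extrinsics'])
E
```

```text
clock: 2.25
tool_pos: [0.4972, -0.2009, 0.2387]
eef_rot: [0.22, 0.976, 0.0, 0.0]
contact_force: [0.3, 0.3, -0.8]
opening: 0.006
finger_force: 0.0
clock: 2.92
tool_pos: [0.4969, -0.1993, 0.2387]
eef_rot: [-0.232, 0.973, -0.0, -0.0]
contact_force: [0.2, -0.3, -0.2]
opening: 0.005
finger_force: 0.0
```

View pics/w2.png

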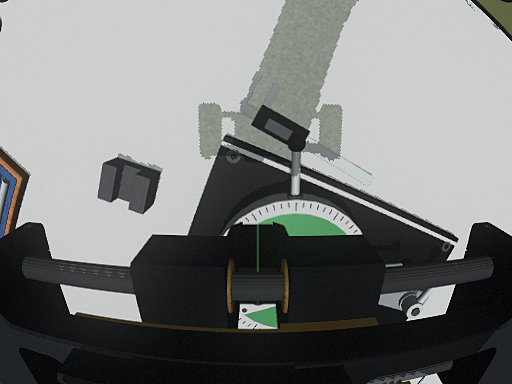

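The wrist view is aligned with the near bar: ball at (298,143), rod vertical at (295,175), to the tool's +y side. The slot block (130,180) and the caliper (280,130) are clear. Lowering now.

```bash
python3 -m creep '[{"grip":-1,"tx":0,"ty":0,"tz":2.3,"spin":0},{"grip":-1,"tx":0,"ty":0,"tz":2.3,"spin":0},{"grip":-1,"tx":0,"ty":0,"tz":2.3,"spin":0},{"grip":-1,"tx":0,"ty":0,"tz":2.3,"spin":0},{"grip":-1,"tx":0,"ty":0,"tz":2.3,"spin":0},{"grip":-1,"tx":0,"ty":0,"tz":2.3,"spin":0},{"grip":-1,"tx":0,"ty":0,"tz":2.3,"spin":0},{"grip":-1,"tx":0,"ty":0,"tz":2.3,"spin":0}]'
python3 -m creep '[{"grip":-1,"tx":0,"ty":0.3,"tz":0,"spin":0},{"grip":-1,"tx":0,"ty":0.3,"tz":0,"spin":0},{"grip":-1,"tx":0,"ty":0.3,"tz":0,"spin":0},{"grip":-1,"tx":0,"ty":0.2,"tz":0,"spin":0},{"grip":-1,"tx":0,"ty":0.2,"tz":0,"spin":0},{"grip":-1,"tx":0,"ty":0.15,"tz":0,"spin":0},{"grip":-1,"tx":0,"ty":0.15,"tz":0,"spin":0}]'
```

```text
clock: 3.63
tool_pos: [0.4971, -0.1993, 0.0537]
eef_rot: [-0.228, 0.974, -0.0, 0.0]
contact_force: [-0.4, -1.2, 0.2]
opening: 0.004
finger_force: 0.0
clock: 4.22
tool_pos: [0.4902, -0.1848, 0.0554]
eef_rot: [-0.229, 0.973, -0.0, 0.001]
contact_force: [0.5, -0.5, -0.0]
opening: 0.003
finger_force: 0.0
```

```bash
python3 -m creep '[{"grip":-1,"tx":0,"ty":0.1,"tz":0,"spin":0},{"grip":-1,"tx":0,"ty":0.1,"tz":0,"spin":0},{"grip":-1,"tx":0,"ty":0.1,"tz":0,"spin":0},{"grip":-1,"tx":0,"ty":0.1,"tz":0,"spin":0},{"grip":-1,"tx":0,"ty":0.1,"tz":0,"spin":0}]'
```

```text
clock: 4.63
tool_pos: [0.4876, -0.1803, 0.0547]
eef_rot: [-0.229, 0.973, 0.0, -0.0]
contact_force: [0.3, -0.2, -0.1]
opening: 0.005
finger_force: 0.0
```

```bash
python3 -m creep '[{"grip":-1,"tx":0,"ty":0.08,"tz":0,"spin":0},{"grip":-1,"tx":0.02,"ty":0.11,"tz":0,"spin":0.5},{"grip":-1,"tx":0.02,"ty":0.11,"tz":0,"spin":0.5},{"grip":-1,"tx":0.03,"ty":0.17,"tz":0,"spin":0.75},{"grip":-1,"tx":0.04,"ty":0.22,"tz":0,"spin":1},{"grip":-1,"tx":0.04,"ty":0.22,"tz":0,"spin":1},{"grip":-1,"tx":0.05,"ty":0.28,"tz":0,"spin":1.25},{"grip":-1,"tx":0.06,"ty":0.33,"tz":0,"spin":1.5}]'
python3 -m creep '[{"grip":-1,"tx":0.06,"ty":0.33,"tz":0,"spin":1.5},{"grip":-1,"tx":0.06,"ty":0.33,"tz":0,"spin":1.5},{"grip":-1,"tx":0.06,"ty":0.33,"tz":0,"spin":1.5},{"grip":-1,"tx":0.06,"ty":0.33,"tz":0,"spin":1.5},{"grip":-1,"tx":0.06,"ty":0.33,"tz":0,"spin":1.5},{"grip":-1,"tx":0.05,"ty":0.28,"tz":0,"spin":1.25},{"grip":-1,"tx":0.04,"ty":0.22,"tz":0,"spin":1},{"grip":-1,"tx":0.02,"ty":0.11,"tz":0,"spin":0.5}]'
python3 - <<'E'
from h import *
im,d,c=snap('top');print(r.get_state()['tool_pos'])
cv2.imwrite('pics/crop2.png',cv2.resize(im[130:270,190:370,::-1],None,fx=4,fy=4,interpolation=cv2.INTER_CUBIC))
E
```

```text
clock: 5.3
tool_pos: [0.4792, -0.1673, 0.0547]
eef_rot: [-0.173, 0.985, -0.0, 0.0]
contact_force: [0.7, -0.3, -0.1]
opening: 0.005
finger_force: 0.6
clock: 5.97
tool_pos: [0.4688, -0.1464, 0.0547]
eef_rot: [-0.085, 0.996, 0.0, -0.0]
contact_force: [1.2, -1.3, 0.5]
opening: 0.008
finger_force: 0.6
[ 0.46880235 -0.14626054  0.05468773]
```

View pics/crop2.png

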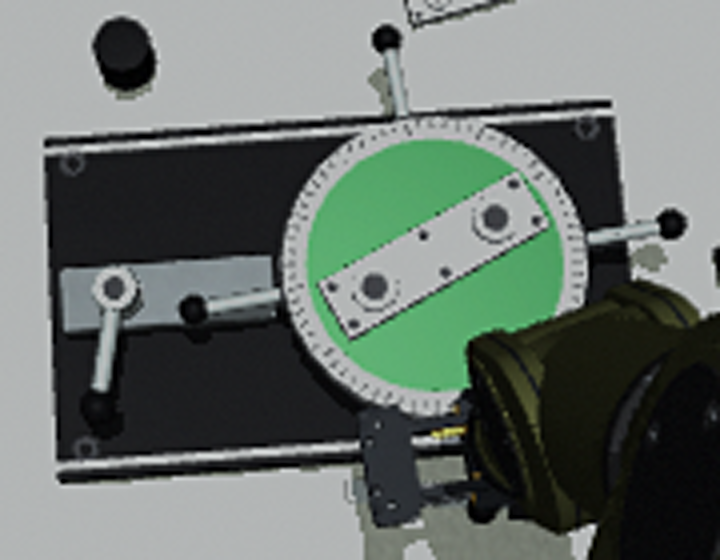

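Pushing works: the table has turned about 16° clockwise, the workpiece rides along (crop corners (520,170), (550,225), (350,340), (318,285)), and the arm covers only the lower right of the table. Next I measure its angle precisely.

```bash
cat > m.py <<'E'
from h import *
C0=np.array([.5915,-.103])
def proj(c,P):
    E=np.array(c['extrinsics']);q=np.atleast_2d(P)@E[:3,:3].T+E[:3,3];return np.c_[q[:,0]/q[:,2]*c['fx']+c['cx'],q[:,1]/q[:,2]*c['fy']+c['cy']]
U=lambda p:(np.asarray(p,float)+.5)/4-.5
def fit(P):
    v=cv2.fitLine(P.astype(np.float32),cv2.DIST_HUBER,0,.0005,.001).ravel();return np.degrees(np.arctan2(v[1],v[0]))%180
def plate(im,c):
    big=cv2.resize(im,None,fx=4,fy=4,interpolation=cv2.INTER_CUBIC).max(2).astype(float);out=[]
    for a,b in(((50,150),(612,112)),((60,468),(648,428))):
        a=np.array(a)+[760,520];b=np.array(b)+[760,520];Q=[]
        for x in range(a[0]+20,b[0]-20):
            y=a[1]+(b[1]-a[1])*(x-a[0])/(b[0]-a[0]);k=np.arange(int(y)-9,int(y)+10);w=big[k,x];w=np.clip(w-w.max()*.6,0,None)
            Q.append((x,(w*k).sum()/w.sum()))
        out.append(fit(ray(c,U(Q),.018)[:,:2]*1.0))
    return out
def wp(im,c):
    big=cv2.cvtColor(cv2.resize(im,None,fx=4,fy=4,interpolation=cv2.INTER_CUBIC),cv2.COLOR_RGB2HSV)
    a=np.linspace(0,2*np.pi,90);circ=np.c_[C0+.082*np.c_[np.cos(a),np.sin(a)],np.full(90,.084)]
    roi=np.zeros(big.shape[:2],np.uint8);cv2.fillPoly(roi,[np.int32((proj(c,circ)+.5)*4)],1)
    w=roi*((big[...,1]<70)&(big[...,2]>90)).astype(np.uint8)
    w=cv2.morphologyEx(w,cv2.MORPH_OPEN,np.ones((7,7)));n,l,s,_=cv2.connectedComponentsWithStats(w);i=1+np.argmax(s[1:,4])
    k=max(cv2.findContours((l==i).astype(np.uint8),cv2.RETR_EXTERNAL,cv2.CHAIN_APPROX_NONE)[0],key=len)[:,0]
    P=ray(c,U(k),.091)[:,:2]; rc=cv2.minAreaRect(P.astype(np.float32));m=np.array(rc[0])
    e=cv2.boxPoints(rc);e=max((e[1]-e[0],e[2]-e[1]),key=np.linalg.norm);e/=np.linalg.norm(e)
    st=(P-m)@e;t=(P-m)@np.array([-e[1],e[0]]);L=[fit(P[(abs(st)<.06)&(t*sg>.012)]) for sg in(1,-1)]
    return m.round(4),np.round(rc[1],4),L
E
python3 - <<'E'
from m import *
c=optics.get_calibration('top');z=np.load('top0.npz')
print('start',plate(z['im'],c),wp(z['im'],c))
im,d,c=snap('top');print('now',plate(im,c)[0],wp(im,c));s=r.get_state();q=s['eef_rot'];print(s['tool_pos'],np.degrees(2*np.arctan2(q[1],q[0]))%360)
E
```

```text
start [np.float32(94.259315), np.float32(94.27375)] (array([ 0.5947, -0.1007]), array([0.0429, 0.1506]), [np.float32(136.37231), np.float32(136.50616)])
now 94.21338 (array([ 0.5952, -0.1016]), array([0.0433, 0.1509]), [np.float32(120.02994), np.float32(120.02275)])
[ 0.46854144 -0.14642872  0.05464084] 189.79454090975366
```

```bash
python3 -m creep '[{"grip":-1,"tx":0.02,"ty":0.11,"tz":0,"spin":0.5},{"grip":-1,"tx":0.04,"ty":0.22,"tz":0,"spin":1},{"grip":-1,"tx":0.06,"ty":0.33,"tz":0,"spin":1.5},{"grip":-1,"tx":0.06,"ty":0.33,"tz":0,"spin":1.5},{"grip":-1,"tx":0.06,"ty":0.33,"tz":0,"spin":1.5},{"grip":-1,"tx":0.06,"ty":0.33,"tz":0,"spin":1.5},{"grip":-1,"tx":0.06,"ty":0.33,"tz":0,"spin":1.5},{"grip":-1,"tx":0.06,"ty":0.33,"tz":0,"spin":1.5}]'
python3 -m creep '[{"grip":-1,"tx":0.06,"ty":0.33,"tz":0,"spin":1.5},{"grip":-1,"tx":0.06,"ty":0.33,"tz":0,"spin":1.5},{"grip":-1,"tx":0.06,"ty":0.33,"tz":0,"spin":1.5},{"grip":-1,"tx":0.06,"ty":0.33,"tz":0,"spin":1.5},{"grip":-1,"tx":0.06,"ty":0.33,"tz":0,"spin":1.5},{"grip":-1,"tx":0.05,"ty":0.28,"tz":0,"spin":1.25},{"grip":-1,"tx":0.04,"ty":0.22,"tz":0,"spin":1},{"grip":-1,"tx":0.02,"ty":0.11,"tz":0,"spin":0.5}]'
cat > now.py <<'E'
from m import *
im,d,c=snap('top');p=plate(im,c)[0];w=wp(im,c);print('plate',p,w,'err',np.mean(w[2])-94.26);s=r.get_state();q=s['eef_rot'];print(s['clock'],s['tool_pos'],np.degrees(2*np.arctan2(q[1],q[0]))%360)
E
python3 now.py
```

```text
clock: 6.73
tool_pos: [0.4627, -0.1238, 0.0547]
eef_rot: [0.008, 1.0, 0.0, -0.0]
contact_force: [-0.2, -0.6, -0.8]
opening: 0.001
finger_force: 0.6
clock: 7.4
tool_pos: [0.4609, -0.1009, 0.0547]
eef_rot: [0.096, 0.995, 0.0, 0.0]
contact_force: [0.4, -0.2, -0.3]
opening: 0.005
finger_force: 0.6
plate 94.2182 (array([ 0.5954, -0.1028]), array([0.0432, 0.1507]), [np.float32(99.882614), np.float32(100.44862)]) err 5.9056168
7.45 [ 0.46086506 -0.10076297  0.05473379] 168.9974110857578
```

```bash
python3 -m creep '[{"grip":-1,"tx":0.02,"ty":0.11,"tz":0,"spin":0.5},{"grip":-1,"tx":0.04,"ty":0.22,"tz":0,"spin":1},{"grip":-1,"tx":0.04,"ty":0.22,"tz":0,"spin":1},{"grip":-1,"tx":0.04,"ty":0.22,"tz":0,"spin":1},{"grip":-1,"tx":0.03,"ty":0.15,"tz":0,"spin":0.7},{"grip":-1,"tx":0.02,"ty":0.11,"tz":0,"spin":0.5},{"grip":-1,"tx":0.01,"ty":0.05,"tz":0,"spin":0.2},{"grip":-1,"tx":0,"ty":0,"tz":0,"spin":0}]'
python3 now.py; python3 now.py
```

```text
clock: 8.12
tool_pos: [0.4612, -0.0902, 0.0547]
eef_rot: [0.138, 0.99, 0.0, -0.0]
contact_force: [-0.0, -0.1, -0.5]
opening: 0.006
finger_force: 0.1
plate 94.28088 (array([ 0.5955, -0.1034]), array([0.0431, 0.1507]), [np.float32(95.06914), np.float32(94.88313)]) err 0.7161331
8.1667 [ 0.46108943 -0.0901357   0.05467293] 164.155888848095
plate 94.278854 (array([ 0.5955, -0.1034]), array([0.0431, 0.1507]), [np.float32(95.06909), np.float32(94.258156)]) err 0.40361786
8.2167 [ 0.46100979 -0.09013482  0.05465379] 164.1566714199317
```

```bash
cat > fine.py <<'E'
from m import *
import sys
ims=[snap('top')[0].astype(np.float32) for _ in range(5)];c=optics.get_calibration('top');im=np.mean(ims,0)
G=im[...,1]-.5*(im[...,0]+im[...,2])   # greenness
e=np.array([np.cos(np.radians(94.8)),np.sin(np.radians(94.8))]);n=np.array([-e[1],e[0]]);m=np.array([.5955,-.1034])
for sg in(1,-1):
    P=[]
    for s in np.linspace(-.062,.062,50):
        t=np.linspace(.013,.033,41); uv=proj(c,np.c_[m+s*e+sg*t[:,None]*n,np.full(41,.091)]).astype(np.float32)
        v=cv2.remap(G,uv[:,0][None],uv[:,1][None],cv2.INTER_LINEAR)[0]
        h=(v[:5].mean()+v[-5:].mean())/2;k=np.argmax(v>h)
        if k==0: continue
        P.append(m+s*e+sg*n*(t[k-1]+(h-v[k-1])/(v[k]-v[k-1])*.0005))
    P=np.array(P);a=fit(P);print('edge',len(P),a,end=' ')
    q=(P-P.mean(0))@np.array([-np.sin(np.radians(a)),np.cos(np.radians(a))]);print('rms mm',1e3*q.std())
# boss holes
V=im.max(2);H=[]
for s in(.045,-.045):
    g=np.mgrid[-12:13,-12:13].reshape(2,-1).T*.001; X=m+s*e+g
    for _ in range(3):
        uv=proj(c,np.c_[X,np.full(len(X),.097)]).astype(np.float32);v=cv2.remap(V,uv[:,0][None],uv[:,1][None],cv2.INTER_LINEAR)[0]
        w=np.clip(np.percentile(v,50)*.8-v,0,None);ctr=(X*w[:,None]).sum(0)/w.sum();X=ctr+g
    H.append(ctr)
D=H[0]-H[1];print('holes',np.degrees(np.arctan2(D[1],D[0])),np.linalg.norm(D));print('plate',plate(im.astype(np.uint8),c))
if len(sys.argv)>1: cv2.imwrite('pics/'+sys.argv[1],cv2.resize(im[130:270,190:370,::-1].astype(np.uint8),None,fx=4,fy=4,interpolation=cv2.INTER_CUBIC))
E
python3 fine.py
```

```text
edge 48 95.729996 rms mm 2.5784401163545168
edge 50 95.12438 rms mm 0.19785734631998717
holes 103.88726037885006 0.0822826859616547
plate [np.float32(94.27988), np.float32(93.943886)]
```

```bash
python3 - <<'E'
s=open('fine.py').read()
s=s.replace("P=np.array(P);a=fit(P)","P=np.array(P);tt=(P-m)@n;P=P[abs(tt-np.median(tt))<.0025];a=fit(P)")
s=s.replace("np.mgrid[-12:13,-12:13]","np.mgrid[-9:10,-9:10]")
open('fine.py','w').write(s)
E
python3 fine.py c3.png
```

```text
edge 38 95.6422 rms mm 1.1691285040686508
edge 50 95.12775 rms mm 0.19710217071636438
holes 102.89567128917392 0.08172826885644865
plate [np.float32(94.279945), np.float32(93.94079)]
```

View pics/c3.png

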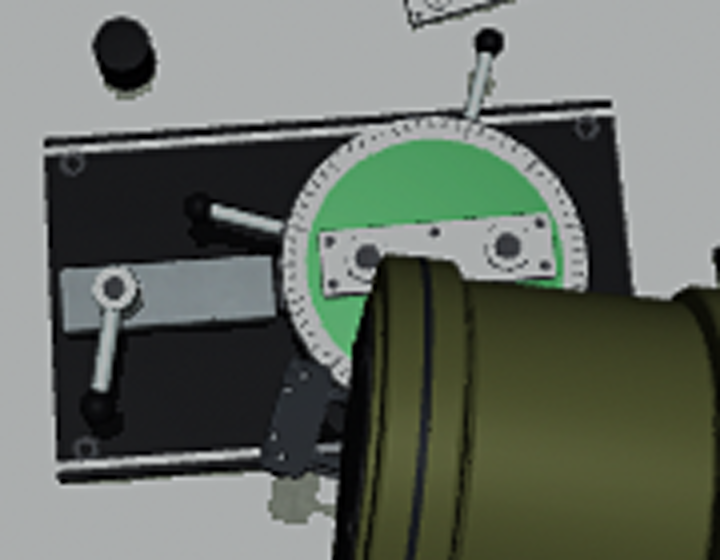

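The arm covers the workpiece's near edge and left hole (380,270). The far edge, from (320,234) to (547,213), is clear, so I trust that: about 0.85° left.

```bash
python3 -m creep '[{"grip":-1,"tx":0.01,"ty":0.05,"tz":0,"spin":0.2},{"grip":-1,"tx":0.01,"ty":0.06,"tz":0,"spin":0.3},{"grip":-1,"tx":0.01,"ty":0.05,"tz":0,"spin":0.2},{"grip":-1,"tx":0,"ty":0,"tz":0,"spin":0}]'
python3 fine.py
```

```text
clock: 9.05
tool_pos: [0.4613, -0.0889, 0.0547]
eef_rot: [0.144, 0.99, -0.0, -0.0]
contact_force: [0.7, -1.4, -0.6]
opening: 0.005
finger_force: 0.5
edge 35 94.83675 rms mm 1.2001767514590422
edge 50 94.5887 rms mm 0.19482801811689596
holes 101.84862336448217 0.08745291628283862
plate [np.float32(94.2154), np.float32(93.95815)]
```

```bash
python3 -m creep '[{"grip":-1,"tx":0.005,"ty":0.03,"tz":0,"spin":0.1},{"grip":-1,"tx":0.005,"ty":0.03,"tz":0,"spin":0.15},{"grip":-1,"tx":0,"ty":0,"tz":0,"spin":0},{"grip":-1,"tx":0,"ty":-0.4,"tz":0,"spin":0},{"grip":-1,"tx":0,"ty":-1.2,"tz":0,"spin":0},{"grip":-1,"tx":0,"ty":-1.2,"tz":0,"spin":0}]'
python3 -m creep '[{"grip":-1,"tx":0,"ty":0,"tz":-3,"spin":0},{"grip":-1,"tx":0,"ty":0,"tz":-3.5,"spin":-4},{"grip":-1,"tx":0,"ty":0,"tz":-3.5,"spin":-4},{"grip":-1,"tx":0,"ty":0,"tz":0,"spin":-4},{"grip":-1,"tx":0,"ty":3.6,"tz":0,"spin":0},{"grip":-1,"tx":0,"ty":3.6,"tz":0,"spin":0},{"grip":-1,"tx":0,"ty":3.6,"tz":0,"spin":0}]'
python3 -c "
from plant import r
s=r.get_state();print(s['q'])"
```

```text
clock: 9.8
tool_pos: [0.4536, -0.1146, 0.0547]
eef_rot: [0.145, 0.989, 0.0, 0.0]
contact_force: [-0.0, 0.9, 0.5]
opening: 0.004
finger_force: 0.0
clock: 10.38
tool_pos: [0.4626, -0.0071, 0.1551]
eef_rot: [0.043, 0.999, 0.0, 0.001]
contact_force: [1.0, 0.9, 0.2]
opening: 0.008
finger_force: 0.0
[ 0.053984    0.63504926 -0.2171659   2.1248939   0.32505917  0.41117529
  1.06248177]
```

```bash
python3 -m creep '[{"grip":-1,"tx":-2,"ty":2.4,"tz":0,"spin":0},{"grip":-1,"tx":-2,"ty":2.4,"tz":0,"spin":0},{"grip":-1,"tx":-2,"ty":2.3,"tz":0,"spin":0},{"grip":-1,"tx":0,"ty":0,"tz":0,"spin":-4.6},{"grip":-1,"tx":0,"ty":0,"tz":0,"spin":-4.6},{"grip":-1,"tx":0,"ty":0,"tz":0,"spin":0}]'
python3 fine.py c4.png
```

```text
clock: 10.88
tool_pos: [0.5281, 0.0587, 0.1544]
eef_rot: [-0.04, 0.999, 0.0, -0.0]
contact_force: [-0.8, 0.3, 0.0]
opening: 0.002
finger_force: 0.0
edge 50 94.16304 rms mm 0.3535464333380178
edge 50 94.27361 rms mm 0.20595388178607466
holes 94.37354678533985 0.08978639051796405
plate [np.float32(94.19157), np.float32(94.54256)]
```

View pics/c4.png

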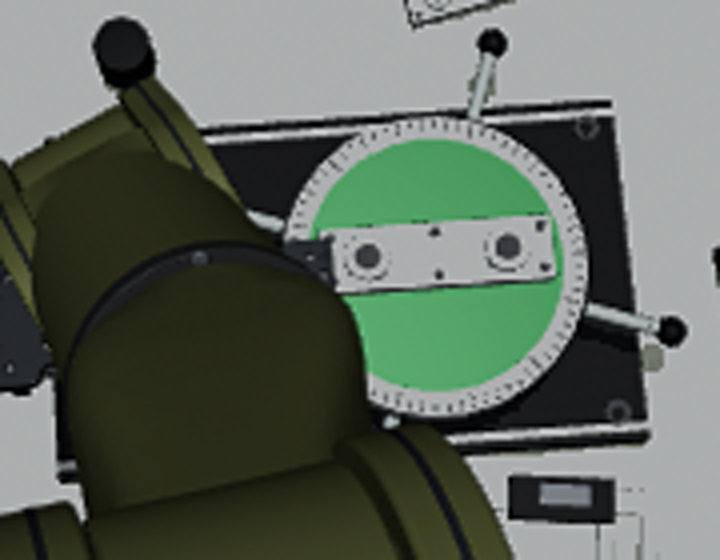

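All agree: edges 94.16° and 94.27°, holes (368,258) and (508,246) 94.4°, against the plate at 94.26°. The workpiece is parallel. Now the clamp lever.

```bash
python3 -m creep '[{"grip":-1,"tx":0,"ty":0,"tz":1.7,"spin":0},{"grip":-1,"tx":0,"ty":0,"tz":1.7,"spin":0},{"grip":-1,"tx":0,"ty":0,"tz":1.7,"spin":0},{"grip":-1,"tx":0,"ty":0,"tz":1.7,"spin":0},{"grip":-1,"tx":0,"ty":0,"tz":1.7,"spin":0},{"grip":-1,"tx":0,"ty":0,"tz":1.6,"spin":0},{"grip":-1,"tx":0,"ty":0,"tz":0,"spin":0}]'
python3 -m creep '[{"grip":-1,"tx":0,"ty":0.4,"tz":0,"spin":0},{"grip":-1,"tx":0,"ty":0.4,"tz":0,"spin":0},{"grip":-1,"tx":0,"ty":0.4,"tz":0,"spin":0},{"grip":-1,"tx":0,"ty":0.3,"tz":0,"spin":0},{"grip":-1,"tx":0,"ty":0.2,"tz":0,"spin":0},{"grip":-1,"tx":0,"ty":0.2,"tz":0,"spin":0},{"grip":-1,"tx":0,"ty":0.1,"tz":0,"spin":0},{"grip":-1,"tx":0,"ty":0,"tz":0,"spin":0}]'
```

```text
clock: 11.72
tool_pos: [0.5265, 0.0579, 0.0515]
eef_rot: [-0.038, 0.999, -0.0, -0.002]
contact_force: [-0.2, -0.7, 0.6]
opening: 0.003
finger_force: 0.0
clock: 12.38
tool_pos: [0.5267, 0.0786, 0.0539]
eef_rot: [-0.038, 0.999, 0.0, 0.0]
contact_force: [-0.1, -0.4, 1.5]
opening: 0.005
finger_force: 0.0
```

```bash
python3 -m creep '[{"grip":-1,"tx":0.11,"ty":0.27,"tz":0,"spin":3},{"grip":-1,"tx":0.11,"ty":0.27,"tz":0,"spin":3},{"grip":-1,"tx":0.11,"ty":0.27,"tz":0,"spin":3},{"grip":-1,"tx":0.15,"ty":0.36,"tz":0,"spin":4},{"grip":-1,"tx":0.18,"ty":0.44,"tz":0,"spin":5},{"grip":-1,"tx":0.18,"ty":0.44,"tz":0,"spin":5},{"grip":-1,"tx":0.18,"ty":0.44,"tz":0,"spin":5},{"grip":-1,"tx":0.18,"ty":0.44,"tz":0,"spin":5}]'
python3 -m creep '[{"grip":-1,"tx":0.18,"ty":0.44,"tz":0,"spin":5},{"grip":-1,"tx":0.18,"ty":0.44,"tz":0,"spin":5},{"grip":-1,"tx":0.18,"ty":0.44,"tz":0,"spin":5},{"grip":-1,"tx":0.18,"ty":0.44,"tz":0,"spin":5},{"grip":-1,"tx":0.18,"ty":0.44,"tz":0,"spin":5},{"grip":-1,"tx":0,"ty":0,"tz":0,"spin":0}]'
python3 -c "
from plant import r
import numpy as np
s=r.get_state();q=s['eef_rot'];p=np.array(s['tool_pos'])[:2]-[.5754,.1059];print(np.degrees(2*np.arctan2(q[1],q[0]))%360,np.linalg.norm(p),np.degrees(np.arctan2(p[1],p[0]))%360,s['q'])"
```

```text
clock: 13.05
tool_pos: [0.5189, 0.1068, 0.0536]
eef_rot: [0.25, 0.968, -0.002, -0.001]
contact_force: [-0.8, -3.0, 1.7]
opening: 0.006
finger_force: 1.8
clock: 13.55
tool_pos: [0.5255, 0.1315, 0.0536]
eef_rot: [0.452, 0.892, -0.001, -0.001]
contact_force: [-3.2, 0.2, 0.9]
opening: 0.004
finger_force: 0.9
126.291039148156 0.05611151505395586 152.8446868908982 [-0.35103447  0.87821925  0.03492005  1.94905845 -0.08597371  0.31813226
  0.3864106 ]
```

```bash
python3 -m creep '[{"grip":-1,"tx":0.18,"ty":0.44,"tz":0,"spin":5},{"grip":-1,"tx":0.18,"ty":0.44,"tz":0,"spin":5},{"grip":-1,"tx":0.18,"ty":0.44,"tz":0,"spin":5},{"grip":-1,"tx":0.18,"ty":0.44,"tz":0,"spin":5},{"grip":-1,"tx":0.08,"ty":0.18,"tz":0,"spin":2},{"grip":-1,"tx":0.08,"ty":0.18,"tz":0,"spin":2},{"grip":-1,"tx":0,"ty":0,"tz":0,"spin":0}]'
python3 -m creep '[{"grip":-1,"tx":0.08,"ty":0.18,"tz":0,"spin":2},{"grip":-1,"tx":0.08,"ty":0.18,"tz":0,"spin":2},{"grip":-1,"tx":0,"ty":0,"tz":0,"spin":0}]'
cat > lev.py <<'E'
from plant import r
import numpy as np
s=r.get_state();q=s['eef_rot'];p=np.array(s['tool_pos'])[:2]-[.5754,.1059];print(np.degrees(2*np.arctan2(q[1],q[0]))%360,np.linalg.norm(p),np.degrees(np.arctan2(p[1],p[0]))%360,s['contact_force'],s['moment'])
E
python3 lev.py
```

```text
clock: 14.13
tool_pos: [0.5404, 0.1493, 0.0535]
eef_rot: [0.626, 0.78, -0.0, -0.001]
contact_force: [-4.9, 2.9, 0.1]
opening: 0.005
finger_force: 1.9
clock: 14.38
tool_pos: [0.544, 0.1515, 0.0535]
eef_rot: [0.653, 0.757, -0.0, -0.001]
contact_force: [-5.3, 1.6, 0.6]
opening: 0.005
finger_force: 1.9
98.45927783804342 0.055381211916719075 124.58477363515128 [-5.29712037  1.62078465  0.55274211] [0.4118982  0.91024451 0.01983296]
```

```bash
python3 -m creep '[{"grip":-1,"tx":0.04,"ty":0.09,"tz":0,"spin":1},{"grip":-1,"tx":0.04,"ty":0.09,"tz":0,"spin":1},{"grip":-1,"tx":0,"ty":0,"tz":0,"spin":0}]'; python3 -m creep '[{"grip":-1,"tx":0.04,"ty":0.09,"tz":0,"spin":1},{"grip":-1,"tx":0,"ty":0.09,"tz":0,"spin":0},{"grip":-1,"tx":0,"ty":0,"tz":0,"spin":0}]';python3 lev.py
```

```text
clock: 14.63
tool_pos: [0.5455, 0.1525, 0.0535]
eef_rot: [0.666, 0.746, -0.0, -0.001]
contact_force: [-5.5, 1.8, 1.0]
opening: 0.005
finger_force: 2.0
clock: 14.88
tool_pos: [0.5472, 0.1532, 0.0535]
eef_rot: [0.672, 0.74, -0.0, -0.001]
contact_force: [-4.1, 2.9, 0.6]
opening: 0.006
finger_force: 2.0
95.5409256479932 0.05507880892234854 120.74485275087191 [-4.12213852  2.85613265  0.64477018] [0.43684524 0.99071519 0.11605128]
```

```bash
python3 -m creep '[{"grip":-1,"tx":0.02,"ty":0.1,"tz":0,"spin":0.5},{"grip":-1,"tx":0.02,"ty":0.1,"tz":0,"spin":0.5},{"grip":-1,"tx":0,"ty":0,"tz":0,"spin":0}]'; python3 -m creep '[{"grip":-1,"tx":0.02,"ty":0.1,"tz":0,"spin":0.5},{"grip":-1,"tx":0.02,"ty":0.1,"tz":0,"spin":0.5},{"grip":-1,"tx":0,"ty":0,"tz":0,"spin":0}]';python3 lev.py
```

```text
clock: 15.13
tool_pos: [0.5487, 0.1539, 0.0534]
eef_rot: [0.679, 0.735, -0.001, -0.001]
contact_force: [-5.1, 3.2, 0.6]
opening: 0.007
finger_force: 2.5
clock: 15.38
tool_pos: [0.5487, 0.1542, 0.0534]
eef_rot: [0.685, 0.729, -0.002, -0.003]
contact_force: [-8.5, 1.3, 3.8]
opening: 0.004
finger_force: 4.4
93.54289654401269 0.05519971451010973 118.92409055569883 [-8.52828605  1.33837772  3.80772123] [0.44594832 1.84949478 0.11181996]
```

```bash
python3 -m creep '[{"grip":-1,"tx":0,"ty":0.1,"tz":0,"spin":0},{"grip":-1,"tx":0,"ty":0.1,"tz":0,"spin":0},{"grip":-1,"tx":0,"ty":0.1,"tz":0,"spin":0},{"grip":-1,"tx":0,"ty":0,"tz":0,"spin":0}]';python3 lev.py
```

```text
clock: 15.72
tool_pos: [0.5488, 0.1542, 0.0533]
eef_rot: [0.685, 0.729, -0.004, -0.005]
contact_force: [-13.7, 3.3, 9.9]
opening: 0.008
finger_force: 7.1
93.58806181465367 0.055131848395108034 118.78916605439179 [-13.69569385   3.27197864   9.89747555] [0.45648691 2.79432902 0.18282116]
```

The finger has stopped moving and the force has risen to 14 N, so the lever is at its stop. Backing off, raising and checking.

```bash
python3 -m creep '[{"grip":-1,"tx":0,"ty":-0.5,"tz":0,"spin":0},{"grip":-1,"tx":0,"ty":-1,"tz":0,"spin":0},{"grip":-1,"tx":0,"ty":-1,"tz":0,"spin":0},{"grip":-1,"tx":0,"ty":-1,"tz":-2,"spin":0},{"grip":-1,"tx":0,"ty":0,"tz":-3.5,"spin":0},{"grip":-1,"tx":0,"ty":0,"tz":-3.5,"spin":0},{"grip":-1,"tx":0,"ty":0,"tz":-3.5,"spin":0},{"grip":-1,"tx":0,"ty":0,"tz":-2,"spin":0}]'
python3 -m creep '[{"grip":-1,"tx":3,"ty":-1,"tz":0,"spin":0},{"grip":-1,"tx":3,"ty":-1,"tz":0,"spin":0},{"grip":-1,"tx":3,"ty":-1,"tz":0,"spin":0},{"grip":-1,"tx":3,"ty":-1,"tz":0,"spin":0},{"grip":-1,"tx":3,"ty":-1,"tz":0,"spin":0},{"grip":-1,"tx":3,"ty":-1,"tz":0,"spin":0},{"grip":-1,"tx":3,"ty":-1,"tz":0,"spin":0},{"grip":-1,"tx":0,"ty":0,"tz":0,"spin":0}]'
python3 fine.py c5.png
```

```text
clock: 16.38
tool_pos: [0.5237, 0.1509, 0.2028]
eef_rot: [0.686, 0.728, 0.003, 0.003]
contact_force: [0.8, -0.0, 0.1]
opening: 0.007
finger_force: 0.0
clock: 17.05
tool_pos: [0.4359, 0.3655, 0.1988]
eef_rot: [0.682, 0.732, 0.003, -0.001]
contact_force: [-0.3, 0.4, -0.9]
opening: 0.001
finger_force: 0.0
edge 50 94.26717 rms mm 0.24455031087147244
edge 50 94.2532 rms mm 0.20547798802140055
holes 94.37202796490968 0.08979065100917666
plate [np.float32(94.20493), np.float32(94.28411)]
```

View pics/c5.png

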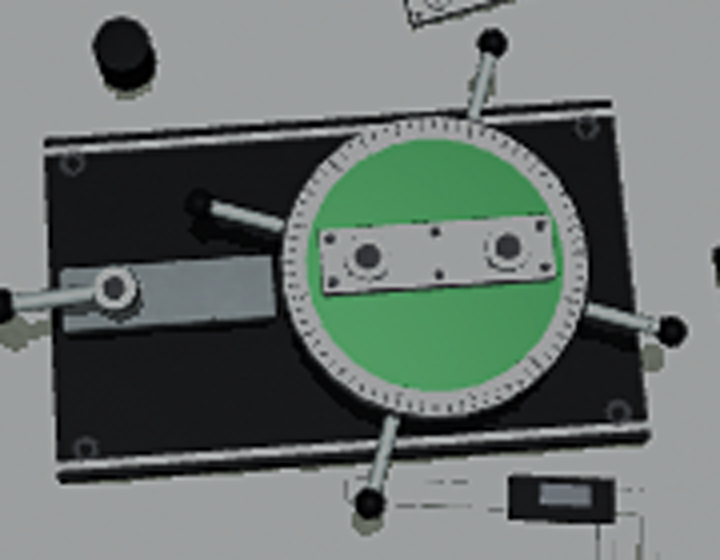

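The lever now points away from the table, hub (115,287) to knob (5,303). The workpiece, (320,232) to (550,215), is parallel to the strips at 94.26°, and the bystanders have not moved. Handing in.

```bash
python3 -c "
from plant import workorder
print(workorder.finish_job())"
```

```text
the job is handed in; nothing more can be done
None
```

The job is handed in: the workpiece measures parallel to the plate's long sides within about 0.1°, the table is locked with the clamp lever at its stop, the bystanders were not moved, and it took about 17 s; no verdict came back.

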